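# Set the end stop of a comb-slotting machine to a horn blank and start it

## Robot

A 6-joint arm with a two-finger parallel gripper is mounted at the origin on the work surface; the furniture and walls round the work are solid. World frame = base frame: x ahead of the robot, y to its left, z up, the work surface at z = 0. Lengths are in m, angles in rad, forces in N, time in s.
With the tool pointing down it reaches from about 0.4 to 0.825 m from the base axis. Payload 7 kg.
Tool frame: the origin (TCP) lies at the very end of the fingers, on their centre line; the grasp point (between the pads) lies arm.hold_point_z behind it (arm.hold_point_z is the distance from the TCP to the grasp point, in m); z points along the fingers, y is the line along which they close (so a half turn about z gives the same grasp; the last joint's range is limited). The gripper opens to 88 mm and grips with 3 to 60 N. Pads are 19 mm wide; open, the fingers measure 130 mm over their backs; the gripper's body (78 mm by 193 mm) begins 47 mm behind the grasp point.
Start: joints at [1.515, 0.359, 0.012, 0, -1.224, -0.288], TCP at [0.228, 0.635, 0.227] pointing down, gripper open.
Joint ranges: [-3.07, 3.07], [-1.43, 2.12], [-1.02, 1.25], [-3.03, 1.67], [-3.05, -0], [-3.03, 3.03]. Speed limits (rad/s): [2.39, 2.39, 3.01, 3.14, 3.14, 3.14].

## Interface

Orientations are given as [roll, pitch, yaw] about the fixed x, y, z axes, in that order (R = Rz(yaw) Ry(pitch) Rx(roll)).
In Python, from station import arm gives the robot as it stands.
- The arm moves only by the tool nudge_tcp, called as name(argument=value, ...), one argument or row to a line, values as JSON. Schema: {"type":"object","properties":{"rows":{"type":"array","items":{"type":"object","properties":{"finger_gap":{"type":"number"},"x":{"type":"number"},"y":{"type":"number"},"z":{"type":"number"},"spin":{"type":"number"}},"additionalProperties":false,"required":["finger_gap"]},"minItems":1,"maxItems":20},"force":{"type":"number"},"only":{"type":"string"},"quiet":{"type":"boolean"},"lines":{"type":"string"}},"required":["rows"],"additionalProperties":false}. rows is a list of rows, 1 to 20 of them, each an object with the fields finger_gap (the finger opening in m), x, y, z (the shift in m), spin (a turn about the tool's z in rad); a field left out counts as zero (the opening has to be given); each row is the pose to reach, as a shift and turn from the pose commanded when the call began, along the tool's axes at that moment; what a row does not reach only later rows make up. A row lasts 1/12 s, in which the tool goes at most 0.0417 m and 0.125 rad, less where a joint would pass 70% of its speed; a pose out of reach is approached as far as the arm can. The fingers move at their own pace and stop on an object; force is the grip in N (left out, the last holds). Time passes only in rows, so rows that do not move let the fingers close. The tool returns the time, the measured TCP pose, the force, the opening and the grip force at its end. only (a regular expression) keeps the lines of the reply that match it, lines (a string "A,B") keeps lines A to B, and quiet returns only ok. Input that does not fit is refused with a message, and nothing moves.
- arm.get_state(): the state, without advancing time (a new reading comes with each control period).
- arm.grab_frame(name): name is "scene" or "side" or "wrist"; returns the picture (480x640x3 uint8, red, green, blue); there is no depth.
- arm.camera_params(name): a dict with "fx", "fy", "cx", "cy" (pixels), "D" ([k1, k2, p1, p2, k3] as OpenCV has them; the pictures are not rectified), "T" (4x4, takes a point from camera to world coordinates); the wrist camera has in their place "hand_eye" (4x4, takes a point from camera to tool coordinates, whose origin is the TCP and whose axes are the flange's). Camera axes: x right, y down, z forward; pixel columns grow to the right and rows downward; lengths in m; the calibration is good to about 2 mm. A picture is of the moment at which its call begins: read the wrist's pose just before it. camera_params takes no time and is no camera call.
- arm.job_done(): hands the job in; it is judged then, once.
The state is a dict: "t": time; "q": joint angles; "qd": joint speeds; "joint_efforts": joint torques, N m; "eef_pos": TCP position; "ee_rot": TCP orientation; "force": force on the tool from outside, world axes, zero at the start; "moment": the same for the moment, N m; "width": finger opening in m; "gripper_force": force on a finger pad.
Only numpy, scipy, OpenCV 4.12 (cv2) and the standard library are available. Lean on these libraries where they do the work, as an engineer would, in place of code of your own. Each camera call takes 0.05 s, during which the arm holds its last target. There are 200 camera calls.

## Task

Set up the little comb-slotting machine for the plain horn blank: loosen the bar knob on its sliding end stop, lay the blank flat and lengthwise on the bed with one end home between the guide cheeks of the fixed end, slide the stop up until the blank is held end to end without play, and turn the knob fully tight again. Only when it is tight, press the start button (the flat round one) fully down and let it come back up. Do not press the mushroom-headed stop button, and leave the wide comb and the wooden box that lie near the machine where they are.

Things in the scene. Friction and masses are not known exactly. Their poses are not given: they have to be found in the camera images.
- end_face (a point): Inner face of the fixed end (steel block at the right end of the bed), on the bed centre line, at the bed top, 75 mm above the table. Machine axes: z up, y along the bed from the fixed end to the sliding stop (leftwards), x across, away from the robot. End wall 68 mm wide, 19 mm high. Two guide cheeks 53 mm apart, flared at their tips, stand 24 mm forward from it, 14 mm high.
- bed_middle (a point): Centre of the blank's place: on the bed's centre line, 61 mm (y) from end_face, at the bed's top; axes as end_face. The bed is 36 mm wide, so a blank overhangs 5 mm either side. Beside it fingers may reach down to 20 mm above the table in front (-x), and to 68 mm behind (+x), where the parked saw discs and guard lie. The machine is bolted down.
- stop_face (a point): Sliding end stop: aluminium block 54 x 54 mm, 26 mm high above the bed, straddling it. Point on its nose face, which looks at the fixed end, on the bed's centre line at the bed's top; axes as end_face. Its y in the frame of end_face is the clear length between the faces (122 mm when a blank is held). It has the same cheeks, flared to 67 mm: they guide the blank straight as the stop pushes it home.
- end_stop (a joint): Travel of the sliding stop (m): 0 at the left end of its way (198 mm between the faces), growing as it slides towards the fixed end, at most 0.10. Loose, it drags with about 1.5 N and stays where left; with the knob tight it does not move under 25 N.
- clamp_knob (a joint): Turn of the clamp knob on top of the sliding stop (rad): 0 = fully tight, grows counter-clockwise seen from above, 1.4 = fully loose (a dead stop at either end). It grips the bed below about 0.4, the tighter the nearer to 0, and stays where left. It starts tight. Turning takes about 0.2 N m, rising to 0.35 N m at the tight end.
- knob_grip (a point): Centre of the clamp knob's bar: black plastic, 62 mm long, 13 mm thick, 20 mm high, with a 25 mm hub in its middle. Point on the knob's axis at the bar's mid height, 128 mm above the table; the bar spans 10 mm above and below it, the stop's top is 25 mm below it. x lies along the bar and turns with it, z is up. It is 30 mm (y) behind stop_face. The loose stop can be slid by it.
- start_button (a joint): Start button: flat round black button, 28 mm in diameter, on the control head at the machine's right end, nearer the robot of the two. Travel in m: 0 up, 0.006 fully down, with a spring of about 5 N that brings it back up.
- start_button_top (a point): Centre of the start button's top face, 74 mm above the table; press straight down.
- stop_button (a joint): Stop button: black mushroom head of 38 mm diameter, 53 mm from the start button, farther from the robot; 0 up, 0.004 m down, spring-loaded. Not to be pressed.
- horn_blank: Sawn horn blank, a plain pale yellowish flat piece 122 mm long (its y), 46 mm wide (its x), 10 mm thick, about 60 g; origin at the centre of its underside. It lies flat on the table in front of the machine, at its left or right end, the wide comb at the other; either way round is right.
- black_comb: Wide comb without a handle (black), 135 x 55 x 8 mm, lying flat; origin at the centre of its underside, length along y. Bystander.
- slide_box: Wooden box with a sliding lid, 120 x 52 x 37 mm, behind the machine's left end; origin at the centre of its underside, length along y. Bystander.

How it is judged:
On the way, in this order (a step that is already met when the one before it is completed fails the run):
1. the clamp knob is turned loose (0.9 rad or more) (value of joint clamp_knob above 0.9 rad), for 0.1 s.
2. with the knob still loose, the blank lies on the bed between the guide cheeks and the stop has been slid up against it (y of horn_blank in the frame of end_face between 0.0575 and 0.0645 m and x of horn_blank in the frame of end_face between -0.006 and 0.006 m and z of horn_blank in the frame of end_face between -0.003 and 0.004 m and angle between the y axis of horn_blank and the y axis of end_face, either way round below 0.07 rad and y of stop_face in the frame of end_face below 0.1255 m and value of joint clamp_knob above 0.7 rad), for 0.1 s.
3. the knob is turned tight (within 0.2 rad of its end) with the blank still held end to end (y of horn_blank in the frame of end_face between 0.0575 and 0.0645 m and x of horn_blank in the frame of end_face between -0.006 and 0.006 m and z of horn_blank in the frame of end_face between -0.003 and 0.004 m and angle between the y axis of horn_blank and the y axis of end_face, either way round below 0.07 rad and y of stop_face in the frame of end_face below 0.1255 m and value of joint clamp_knob below 0.2 rad), for 0.2 s.
4. the start button is pressed fully down (5 of its 6 mm) with the stop tight (value of joint start_button above 0.005 m and value of joint clamp_knob below 0.2 rad), for 0.05 s.
At the end, for the whole second after the job is handed in: The blank lies flat on the bed, lengthwise (within 4 degrees) and within 6 mm of its centre line, its end within 3.5 mm of the fixed end face; the stop stands against its other end (at most 3.5 mm play in all); the knob is within 0.2 rad of fully tight; both buttons are up; all is at rest (all of step 3 and value of joint each of start_button, stop_button below 0.001 m and linear speed of horn_blank below 0.02 m/s); the robot touches nothing.
It fails at once if the start button is pressed while the stop is not tight (value of joint start_button above 0.002 m and value of joint clamp_knob above 0.3 rad).
It fails at once if the mushroom stop button is pressed (value of joint stop_button above 0.002 m).
It fails at once if the wide comb or the wooden box is pushed away (more than 40 mm) (distance of any of black_comb, slide_box from where it was at the start of the episode above 0.04 m).
It also fails if it takes over 58 s, if anything falls off the work surface, if the arm or the gripper's body presses on something with over 40 N, if the wrist force passes 120 N, or if a joint passes its speed limit or range.

## Working session

There is one attempt and no reset: what is moved stays moved. The work goes in short steps, Python scripts to look and compute and a tool call to move; the robot and the scene stay as the last step left them, time stands still between calls to the robot, and variables do not carry over. Pictures are saved under pics/ and viewed, at most 10 in all, crops included, and the job is handed in when it is done.

```bash
ls; mkdir -p pics
```

Run:
```python
from station import arm
import cv2,numpy as np
s=arm.get_state();print({k:np.round(v,3).tolist() for k,v in s.items()},arm.hold_point_z)
for n in("scene","side","wrist"):
    cv2.imwrite(f"pics/{n}0.png",cv2.cvtColor(arm.grab_frame(n),cv2.COLOR_RGB2BGR))
    p=arm.camera_params(n);print(n,{k:np.round(v,3).tolist() for k,v in p.items()})
```

```text
pics
station.py
{'t': 0.0, 'q': [1.515, 0.359, 0.011, -0.0, -1.224, -0.288], 'qd': [0.001, 0.002, -0.0, 0.001, 0.001, -0.001], 'joint_efforts': [0.0, -58.271, 29.308, 6.998, 0.007, -0.0], 'eef_pos': [0.227, 0.635, 0.226], 'ee_rot': [3.14, -0.0, -0.344], 'force': [0.255, -0.558, 0.978], 'moment': [-0.01, -0.058, 0.027], 'gripper_force': 0.0, 'width': 0.088} 0.0188
scene {'fx': 521.763, 'fy': 521.763, 'cx': 323.805, 'cy': 239.038, 'D': [-0.156, 0.0, 0.0, 0.0, 0.0], 'T': [[0.838, -0.401, 0.37, 0.049], [-0.546, -0.62, 0.563, -0.62], [0.004, -0.674, -0.739, 0.872], [0.0, 0.0, 0.0, 1.0]]}
side {'fx': 558.043, 'fy': 558.043, 'cx': 319.848, 'cy': 244.427, 'D': [0.055, 0.0, 0.0, 0.0, 0.0], 'T': [[-1.0, 0.009, 0.001, 0.446], [0.005, 0.65, -0.76, 0.876], [-0.008, -0.76, -0.65, 0.903], [0.0, 0.0, 0.0, 1.0]]}
wrist {'fx': 370.882, 'fy': 370.882, 'cx': 318.733, 'cy': 243.366, 'D': [-0.075, 0.0, 0.0, 0.0, 0.0], 'hand_eye': [[0.0, -0.968, -0.252, 0.068], [1.0, 0.0, -0.001, 0.0], [0.001, -0.252, 0.968, -0.159], [0.0, 0.0, 0.0, 1.0]]}
```

View pics/scene0.png

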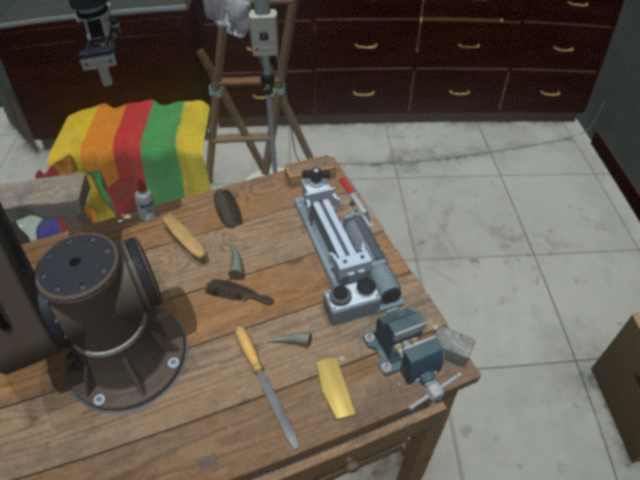

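View pics/side0.png

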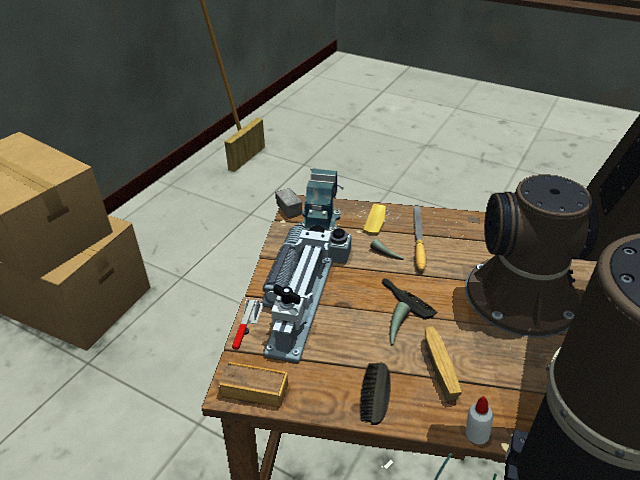

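The scene view shows the machine running from knob (315,175) to the buttons (340,295)/(365,285), and a yellow blank at (335,388). The side view shows the knob at (288,293), the start button at (340,236) and the blank at (375,218).

Create h.py:
```python
from station import arm
import cv2,numpy as np
from scipy.spatial.transform import Rotation as R
def tool():
    s=arm.get_state();T=np.eye(4);T[:3,:3]=R.from_euler('xyz',s['ee_rot']).as_matrix();T[:3,3]=s['eef_pos'];return T
def ray(n,uv,Tt=None):
    p=arm.camera_params(n);K=np.array([[p['fx'],0,p['cx']],[0,p['fy'],p['cy']],[0,0,1]])
    T=np.array(p['T']) if 'T' in p else Tt@np.array(p['hand_eye'])
    q=cv2.undistortPoints(np.array([[uv]],float),K,np.array(p['D'],float))[0,0]
    return T[:3,3],T[:3,:3]@np.array([q[0],q[1],1])
def onz(n,uv,z,Tt=None):
    o,d=ray(n,uv,Tt);return o+d*(z-o[2])/d[2]
def mask_rect(im,lo,hi,roi):
    h=cv2.cvtColor(im,cv2.COLOR_RGB2HSV);m=cv2.inRange(h,np.array(lo),np.array(hi))
    x0,y0,x1,y1=roi;k=np.zeros_like(m);k[y0:y1,x0:x1]=m[y0:y1,x0:x1]
    c=max(cv2.findContours(k,cv2.RETR_EXTERNAL,cv2.CHAIN_APPROX_NONE)[0],key=cv2.contourArea);return c
```

Run:
```python
from h import *
a=cv2.imread('pics/side0.png')[195:375,195:435]
cv2.imwrite('pics/c1.png',cv2.resize(a,None,fx=3.3,fy=3.3,interpolation=cv2.INTER_CUBIC))
for n,uv,z in[('side',(288,293),.138),('scene',(315,175),.138),('side',(340,236),.074),('scene',(340,295),.074),('side',(375,218),.01),('scene',(335,388),.01),('side',(375,392),.008)]:print(n,uv,onz(n,uv,z).round(3))
for n,roi in(('side',(355,200,392,240)),('scene',(310,350,365,425))):
    im=cv2.cvtColor(cv2.imread(f'pics/{n}0.png'),cv2.COLOR_BGR2RGB)
    c=mask_rect(im,(20,110,110),(35,255,255),roi)
    w=np.array([onz(n,p[0],.01)[:2] for p in c],np.float32)
    print(n,cv2.contourArea(c),cv2.minAreaRect(w))
```

```text
side (288, 293) [0.509 0.124 0.138]
scene (315, 175) [0.503 0.106 0.138]
side (340, 236) [ 0.4   -0.123  0.074]
scene (340, 295) [ 0.396 -0.148  0.074]
side (375, 218) [ 0.304 -0.272  0.01 ]
scene (335, 388) [ 0.3   -0.277  0.01 ]
side (375, 392) [0.346 0.257 0.008]
side 417.5 ((0.3012816309928894, -0.27411118149757385), (0.12178245931863785, 0.04389671981334686), 72.49907684326172)
scene 1285.0 ((0.2989847958087921, -0.2743891775608063), (0.12024837732315063, 0.04408685117959976), 71.73968505859375)
```

View pics/c1.png

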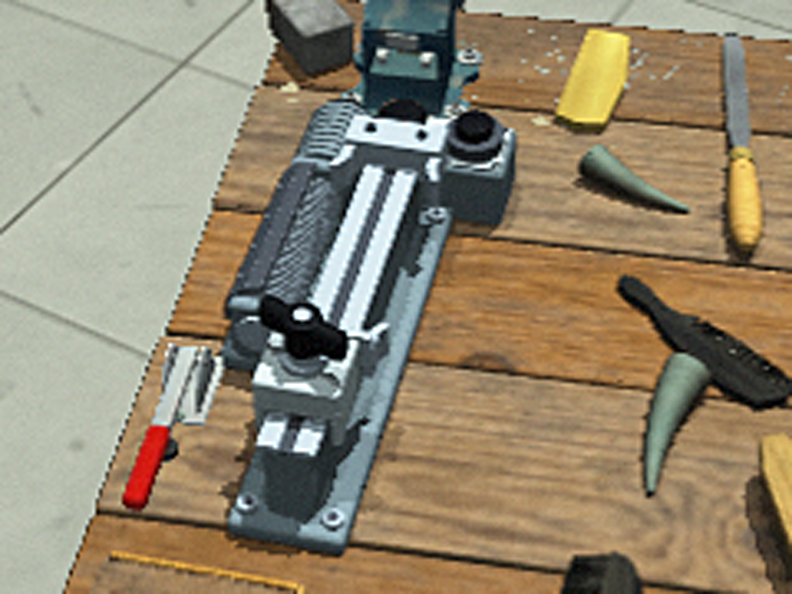

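The crop shows the bar knob (black, crop (305,328)), the bed strips, the end plate at the top, the start button (475,133) and the mushroom half hidden at (405,108). The blank is found consistently in both views. Next comes the rough machine axis.

Run:
```python
from h import *
f=lambda u,v:(u/3.3+195,v/3.3+195)
for n,uv,z in[('bed far',(390,172),.075),('bed near',(335,305),.075),('end wall L',(357,140),.094),('end wall R',(440,152),.094),('knob end1',(265,303),.138),('knob end2',(342,350),.138),('bed left end',(290,435),.075)]:print(n,onz('side',f(*uv),z).round(3))
T=tool();d=np.array([.46,.02,.30])-T[:3,3];print((T[:3,:3].T@d).round(3))
```

```text
bed far [ 0.463 -0.083  0.075]
bed near [0.497 0.046 0.075]
end wall L [ 0.485 -0.095  0.094]
end wall R [ 0.428 -0.082  0.094]
knob end1 [0.534 0.106 0.138]
knob end2 [0.488 0.145 0.138]
bed left end [0.521 0.153 0.075]
[ 0.426  0.501 -0.073]
```

nudge_tcp(
  rows=[
    {"finger_gap":0.088, "x":0.04, "y":0.047, "z":-0.03},
    {"finger_gap":0.088, "x":0.08, "y":0.094, "z":-0.05},
    {"finger_gap":0.088, "x":0.12, "y":0.141, "z":-0.07, "spin":-0.05},
    {"finger_gap":0.088, "x":0.15, "y":0.176, "z":-0.07, "spin":-0.09},
    {"finger_gap":0.088, "x":0.18, "y":0.21, "z":-0.07, "spin":-0.09},
    {"finger_gap":0.088, "x":0.21, "y":0.245, "z":-0.07, "spin":-0.09},
    {"finger_gap":0.088, "x":0.24, "y":0.28, "z":-0.07, "spin":-0.09},
    {"finger_gap":0.088, "x":0.27, "y":0.315, "z":-0.07, "spin":-0.09},
    {"finger_gap":0.088, "x":0.3, "y":0.35, "z":-0.07, "spin":-0.09},
    {"finger_gap":0.088, "x":0.33, "y":0.385, "z":-0.07, "spin":-0.09},
    {"finger_gap":0.088, "x":0.36, "y":0.42, "z":-0.07, "spin":-0.09},
    {"finger_gap":0.088, "x":0.39, "y":0.455, "z":-0.07, "spin":-0.09},
    {"finger_gap":0.088, "x":0.41, "y":0.48, "z":-0.07, "spin":-0.09},
    {"finger_gap":0.088, "x":0.425, "y":0.5, "z":-0.07, "spin":-0.09},
    {"finger_gap":0.088, "x":0.425, "y":0.5, "z":-0.07, "spin":-0.09},
    {"finger_gap":0.088, "x":0.425, "y":0.5, "z":-0.07, "spin":-0.09},
    {"finger_gap":0.088, "x":0.425, "y":0.5, "z":-0.07, "spin":-0.09},
    {"finger_gap":0.088, "x":0.425, "y":0.5, "z":-0.07, "spin":-0.09},
  ],
)

```text
t: 1.65
eef_pos: [0.4592, 0.0191, 0.2962]
ee_rot: [3.141, 0.001, -0.259]
force: [-0.0, -0.3, 0.3]
width: 0.0875
gripper_force: 0.0
```

Run:
```python
from h import *
T=tool();np.save('T1.npy',T);im=arm.grab_frame('wrist');cv2.imwrite('pics/w1.png',cv2.cvtColor(im,cv2.COLOR_RGB2BGR));print(T.round(3))
```

```text
[[ 0.967 -0.256 -0.001  0.459]
 [-0.256 -0.967 -0.     0.019]
 [-0.001  0.001 -1.     0.296]
 [ 0.     0.     0.     1.   ]]
```

View pics/w1.png

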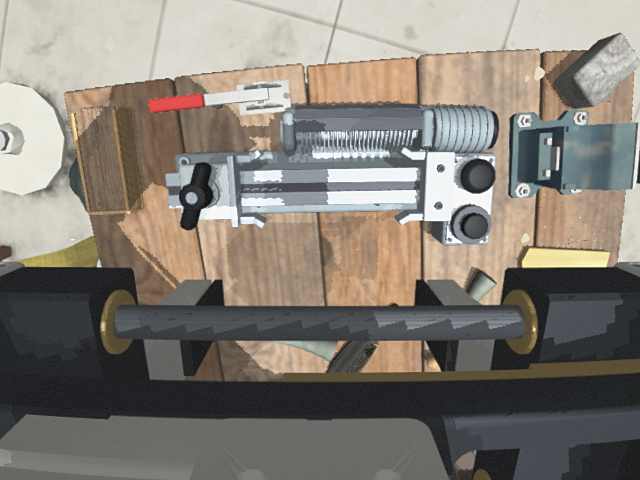

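The wrist view shows the knob hub at (194,197), with bar ends at (202,164) and (187,228). The nose edge is at x≈240, the end wall inner edge at x≈424, the start button at (471,221) and the mushroom at (478,176). I'll refine these.

Run:
```python
from h import *
T=np.load('T1.npy');b=cv2.imread('pics/w1.png')
g=cv2.cvtColor(b,cv2.COLOR_BGR2GRAY)
def dark(x0,y0,x1,y1,t=60):
    m=np.zeros_like(g);m[y0:y1,x0:x1]=(g[y0:y1,x0:x1]<t)*255
    return max(cv2.findContours(m,0,cv2.CHAIN_APPROX_NONE)[0],key=cv2.contourArea)
k=dark(170,155,216,235)
w=np.array([onz('wrist',p[0],.138,T)[:2] for p in k],np.float32);print('knob',cv2.minAreaRect(k),cv2.minAreaRect(w))
for nm,uv,z in[('hub',(194,197),.138),('start',(471,221),.074),('mush',(478,176),.09),('endTop',(424,153),.094),('endBot',(424,222),.094),('nose t',(240,153),.101),('nose b',(240,222),.101),('bed1',(330,166),.075),('bed2',(330,211),.075),('side start',None,0)]:
    if uv:print(nm,onz('wrist',uv,z,T).round(4))
cv2.imwrite('pics/w1c.png',cv2.resize(b[135:260,165:505],None,fx=2.35,fy=2.35,interpolation=cv2.INTER_CUBIC))
```

```text
knob ((195.5279083251953, 195.60916137695312), (31.416574478149414, 67.80371856689453), 30.65066909790039) ((0.5130016207695007, 0.11521293222904205), (0.026590196415781975, 0.06041001155972481), 40.65984344482422)
hub [0.5127 0.1164 0.138 ]
start [ 0.4113 -0.135   0.074 ]
mush [ 0.4591 -0.1435  0.09  ]
endTop [ 0.4945 -0.0943  0.094 ]
endBot [ 0.4284 -0.0813  0.094 ]
nose t [0.539  0.0741 0.101 ]
nose b [0.4763 0.094  0.101 ]
bed1 [ 0.5041 -0.0045  0.075 ]
bed2 [0.4597 0.0069 0.075 ]
```

View pics/w1c.png

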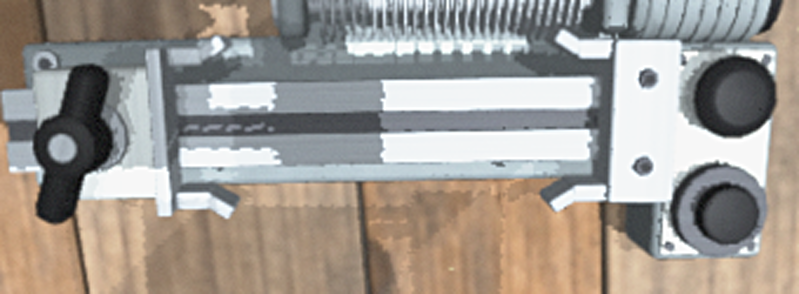

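The crop shows the bar ends at (88,75)/(55,215), the start button at (728,213), the mushroom at (735,97), the wall edge at x 612 (y 38–203), the bed edges at y 80/182 and the nose at x 172.

Run:
```python
from h import *
T=np.load('T1.npy')
f=lambda u,v,z:onz('wrist',(165+u/2.35,135+v/2.35),z,T)
P=dict(k1=f(93,68,.138),k2=f(52,222,.138),hub=f(63,148,.138),start=f(728,213,.074),mush=f(735,97,.094),e1=f(612,38,.094),e2=f(612,203,.094),b1a=f(200,82,.075),b2a=f(200,184,.075),b1b=f(590,78,.075),b2b=f(590,180,.075),n1=f(170,50,.101),n2=f(172,215,.101))
for k,v in P.items():print(k,v.round(4))
k=P['k1']-P['k2'];print('bar len',np.hypot(*k[:2]),'ang',np.degrees(np.arctan2(k[1],k[0])),'mid',(P['k1']+P['k2'])/2)
for a,b in(('b1a','b1b'),('b2a','b2b')):
    d=P[a]-P[b];print('bed yaw',np.degrees(np.arctan2(-d[0],d[1])))
print('bedw',np.linalg.norm(P['b1a']-P['b2a']),'wall w',np.linalg.norm(P['e1']-P['e2']))
d=P['e1']-P['e2'];print('wall yaw',np.degrees(np.arctan2(d[1],d[0])))
e=(P['e1']+P['e2'])/2
for yaw in(-13,-14,-15):
    c,s=np.cos(np.radians(yaw)),np.sin(np.radians(yaw));ex=np.array([c,s]);ey=np.array([-s,c])
    print(yaw,{k:np.round([ (v-e)[:2]@ex,(v-e)[:2]@ey],4).tolist() for k,v in P.items()})
# side cam cross-check of knob / start
o1,d1=ray('side',(288,293));
for nm,uvw,uvs in(('hub',(63,148),(195+303/3.3,195+315/3.3)),('start',(728,213),(195+475/3.3,195+128/3.3))):
    o1,d1=ray('wrist',(165+uvw[0]/2.35,135+uvw[1]/2.35),T);o2,d2=ray('side',uvs)
    s=np.linalg.lstsq(np.c_[d1,-d2],o2-o1,rcond=None)[0];print(nm,(o1+d1*s[0]).round(4),(o2+d2*s[1]).round(4))
```

```text
k1 [0.5369 0.0983 0.138 ]
k2 [0.4871 0.1319 0.138 ]
hub [0.5124 0.1185 0.138 ]
start [ 0.4053 -0.1382  0.074 ]
mush [ 0.4596 -0.1416  0.094 ]
e1 [ 0.4958 -0.0959  0.094 ]
e2 [ 0.4286 -0.0828  0.094 ]
b1a [0.5213 0.0745 0.075 ]
b2a [0.4787 0.0878 0.075 ]
b1b [ 0.4801 -0.0885  0.075 ]
b2b [ 0.4363 -0.0797  0.075 ]
n1 [0.5368 0.0774 0.101 ]
n2 [0.4724 0.0971 0.101 ]
bar len 0.06004240941198227 ang -34.06451227871536 mid [0.51200628 0.11513169 0.138     ]
bed yaw -14.198791398049279
bed yaw -14.22125032597548
bedw 0.04457826259948635 wall w 0.06844192838536503
wall yaw -11.055975753834659
-13 {'k1': [0.0305, 0.1997], 'k2': [-0.0255, 0.2213], 'hub': [0.0021, 0.2138], 'start': [-0.0445, -0.0604], 'mush': [0.0092, -0.0515], 'e1': [0.0342, 0.0012], 'e2': [-0.0342, -0.0012], 'b1a': [0.0207, 0.173], 'b2a': [-0.0238, 0.1763], 'b1b': [0.0172, 0.0049], 'b2b': [-0.0275, 0.0036], 'n1': [0.0351, 0.1793], 'n2': [-0.032, 0.184]}
-14 {'k1': [0.027, 0.2002], 'k2': [-0.0294, 0.2208], 'hub': [-0.0016, 0.2138], 'start': [-0.0434, -0.0611], 'mush': [0.0101, -0.0513], 'e1': [0.0342, 0.0018], 'e2': [-0.0342, -0.0018], 'b1a': [0.0177, 0.1733], 'b2a': [-0.0268, 0.1759], 'b1b': [0.0171, 0.0052], 'b2b': [-0.0275, 0.0031], 'n1': [0.032, 0.1799], 'n2': [-0.0352, 0.1834]}
-15 {'k1': [0.0235, 0.2006], 'k2': [-0.0332, 0.2202], 'hub': [-0.0053, 0.2138], 'start': [-0.0424, -0.0619], 'mush': [0.011, -0.0511], 'e1': [0.0341, 0.0024], 'e2': [-0.0341, -0.0024], 'b1a': [0.0146, 0.1736], 'b2a': [-0.0299, 0.1754], 'b1b': [0.017, 0.0055], 'b2b': [-0.0276, 0.0027], 'n1': [0.0288, 0.1804], 'n2': [-0.0384, 0.1828]}
hub [0.5124 0.118  0.1393] [0.5114 0.1179 0.1393]
start [ 0.4026 -0.1414  0.0653] [ 0.4022 -0.1415  0.0655]
```

Machine yaw is ≈ -0.246 and the knob is at (0.512,0.1165), with the bar at -0.595 rad. I'll move onto the knob and grip it.

nudge_tcp(
  rows=[
    {"finger_gap":0.088, "x":0.01, "y":-0.036, "z":0.02, "spin":0.1},
    {"finger_gap":0.088, "x":0.018, "y":-0.072, "z":0.04, "spin":0.2},
    {"finger_gap":0.088, "x":0.026, "y":-0.108, "z":0.06, "spin":0.3},
    {"finger_gap":0.088, "x":0.026, "y":-0.108, "z":0.09, "spin":0.336},
    {"finger_gap":0.088, "x":0.026, "y":-0.108, "z":0.12, "spin":0.336},
    {"finger_gap":0.088, "x":0.026, "y":-0.108, "z":0.14, "spin":0.336},
    {"finger_gap":0.088, "x":0.026, "y":-0.108, "z":0.16, "spin":0.336},
    {"finger_gap":0.088, "x":0.026, "y":-0.108, "z":0.175, "spin":0.336},
    {"finger_gap":0.088, "x":0.026, "y":-0.108, "z":0.185, "spin":0.336},
    {"finger_gap":0.088, "x":0.026, "y":-0.108, "z":0.185, "spin":0.336},
    {"finger_gap":0.088, "x":0.026, "y":-0.108, "z":0.185, "spin":0.336},
    {"finger_gap":0.0, "x":0.026, "y":-0.108, "z":0.185, "spin":0.336},
    {"finger_gap":0.0, "x":0.026, "y":-0.108, "z":0.185, "spin":0.336},
    {"finger_gap":0.0, "x":0.026, "y":-0.108, "z":0.185, "spin":0.336},
    {"finger_gap":0.0, "x":0.026, "y":-0.108, "z":0.185, "spin":0.336},
    {"finger_gap":0.0, "x":0.026, "y":-0.108, "z":0.185, "spin":0.336},
    {"finger_gap":0.0, "x":0.026, "y":-0.108, "z":0.185, "spin":0.336},
    {"finger_gap":0.0, "x":0.026, "y":-0.108, "z":0.185, "spin":0.336},
  ],
  force=60,
)

```text
t: 3.2
eef_pos: [0.5115, 0.1194, 0.1117]
ee_rot: [-3.141, -0.0, -0.59]
force: [0.4, -0.0, 0.1]
width: 0.0466
gripper_force: 0.0
```

nudge_tcp(
  rows=[
    {"finger_gap":0},
    {"finger_gap":0},
    {"finger_gap":0},
    {"finger_gap":0},
    {"finger_gap":0},
    {"finger_gap":0},
    {"finger_gap":0},
    {"finger_gap":0},
  ],
)

```text
t: 3.87
eef_pos: [0.5112, 0.1191, 0.1115]
ee_rot: [3.141, 0.0, -0.59]
force: [-1.6, -3.8, 2.2]
width: 0.0235
gripper_force: 60.0
```

nudge_tcp(
  rows=[
    {"finger_gap":0, "spin":-0.1},
    {"finger_gap":0, "spin":-0.2},
    {"finger_gap":0, "spin":-0.3},
    {"finger_gap":0, "spin":-0.4},
  ],
)

```text
t: 4.2
eef_pos: [0.511, 0.119, 0.1115]
ee_rot: [3.141, 0.001, -0.185]
force: [-1.2, -2.0, 2.1]
width: 0.0238
gripper_force: 60.0
```

```bash
python3 -c "
from h import *;print(np.round(arm.get_state()['moment'],3))"
```

```text
[-0.709  0.604 -0.162]
```

nudge_tcp(
  rows=[
    {"finger_gap":0, "spin":-0.12},
    {"finger_gap":0, "spin":-0.24},
    {"finger_gap":0, "spin":-0.36},
    {"finger_gap":0, "spin":-0.48},
    {"finger_gap":0, "spin":-0.6},
    {"finger_gap":0, "spin":-0.72},
    {"finger_gap":0, "spin":-0.84},
    {"finger_gap":0, "spin":-0.92},
    {"finger_gap":0, "spin":-0.92},
  ],
)

```text
t: 4.95
eef_pos: [0.5119, 0.1197, 0.1115]
ee_rot: [3.141, -0.001, 0.734]
force: [2.0, -1.8, -1.8]
width: 0.0238
gripper_force: 60.0
```

Run:
```python
from h import *
print(np.round(arm.get_state()['moment'],3))
T=tool();np.save('T2.npy',T);im=arm.grab_frame('side');im2=arm.grab_frame('wrist')
a=cv2.resize(im[255:345,240:330],(540,540),interpolation=cv2.INTER_CUBIC)
cv2.imwrite('pics/k2.png',cv2.cvtColor(a,cv2.COLOR_RGB2BGR))
```

```text
[-0.713 -0.781  0.096]
```

View pics/k2.png

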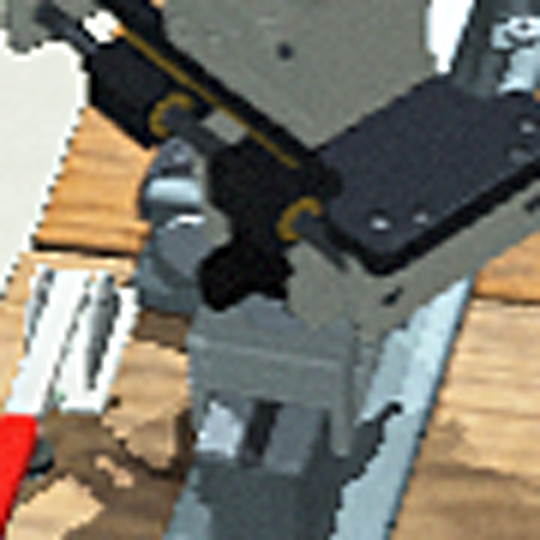

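The bar has followed the tool (bar end at (225,280) between the fingers), so the knob is turned ≈1.32 rad. Release it and plan for the blank.

nudge_tcp(
  rows=[
    {"finger_gap":0.088},
    {"finger_gap":0.088},
    {"finger_gap":0.088},
    {"finger_gap":0.088},
    {"finger_gap":0.088},
    {"finger_gap":0.088, "z":-0.03},
    {"finger_gap":0.088, "z":-0.07},
    {"finger_gap":0.088, "z":-0.11},
    {"finger_gap":0.088, "z":-0.13},
  ],
)

```text
t: 5.8
eef_pos: [0.5129, 0.1199, 0.2466]
ee_rot: [3.14, -0.005, 0.73]
force: [1.1, 1.2, 0.2]
width: 0.0784
gripper_force: 0.0
```

Run:
```python
from h import *
s=arm.get_state();print(np.round(s['q'],3));T=tool()
for p in([.44,-.15,.22],[.30,-.2743,.06],[.30,-.2743,.0025]):print((T[:3,:3].T@(np.array(p)-T[:3,3])).round(4))
```

```text
[ 0.603  0.097 -0.286  0.002 -1.182  1.697]
[-0.2346  0.1524  0.0257]
[-0.4226  0.1512  0.1847]
[-0.4229  0.1511  0.2422]
```

nudge_tcp(
  rows=[
    {"finger_gap":0.088, "x":-0.03, "y":0.02, "spin":0.125},
    {"finger_gap":0.088, "x":-0.06, "y":0.04, "spin":0.25},
    {"finger_gap":0.088, "x":-0.09, "y":0.06, "spin":0.375},
    {"finger_gap":0.088, "x":-0.12, "y":0.08, "spin":0.5},
    {"finger_gap":0.088, "x":-0.15, "y":0.1, "spin":0.625},
    {"finger_gap":0.088, "x":-0.18, "y":0.12, "spin":0.75},
    {"finger_gap":0.088, "x":-0.21, "y":0.14, "spin":0.875},
    {"finger_gap":0.088, "x":-0.235, "y":0.152, "spin":1.0},
    {"finger_gap":0.088, "x":-0.255, "y":0.152, "spin":1.125},
    {"finger_gap":0.088, "x":-0.275, "y":0.152, "spin":1.25},
    {"finger_gap":0.088, "x":-0.295, "y":0.152, "spin":1.375},
    {"finger_gap":0.088, "x":-0.315, "y":0.152, "spin":1.5},
    {"finger_gap":0.088, "x":-0.335, "y":0.152, "spin":1.625},
    {"finger_gap":0.088, "x":-0.355, "y":0.152, "z":0.01, "spin":1.75},
    {"finger_gap":0.088, "x":-0.375, "y":0.152, "z":0.02, "spin":1.875},
    {"finger_gap":0.088, "x":-0.395, "y":0.152, "z":0.04, "spin":2.0},
    {"finger_gap":0.088, "x":-0.41, "y":0.152, "z":0.06, "spin":2.125},
    {"finger_gap":0.088, "x":-0.42, "y":0.152, "z":0.08, "spin":2.25},
    {"finger_gap":0.088, "x":-0.422, "y":0.151, "z":0.09, "spin":2.375},
    {"finger_gap":0.088, "x":-0.422, "y":0.151, "z":0.1, "spin":2.5},
  ],
)

```text
t: 7.47
eef_pos: [0.2964, -0.2747, 0.1407]
ee_rot: [3.141, 0.0, -1.778]
force: [1.2, 0.3, 0.3]
width: 0.0877
gripper_force: 0.0
```

Run:
```python
from h import *
T=np.load('T1.npy')
for uv,z in(((512,192),.0),((512,120),0.),((545,115),.12),((545,190),.12),((633,190),.12)):print(uv,z,onz('wrist',uv,z,T).round(3))
b=cv2.imread('pics/w1.png')
T=tool();print((T[:3,:3].T@(np.array([.30,-.2743,.0025])-T[:3,3])).round(4),T[:3,3].round(4),arm.get_state()['ee_rot'])
im=arm.grab_frame('wrist');np.save('T3.npy',T);cv2.imwrite('pics/w3.png',cv2.cvtColor(im,cv2.COLOR_RGB2BGR))
c=mask_rect(im,(20,80,90),(38,255,255),(0,0,640,420));print(cv2.contourArea(c),cv2.boundingRect(c))
w=np.array([onz('wrist',p[0],.01,T)[:2] for p in c],np.float32);print(cv2.minAreaRect(w))
```

```text
(512, 192) 0.0 [ 0.412 -0.218  0.   ]
(512, 120) 0.0 [ 0.498 -0.231  0.   ]
(545, 115) 0.12 [ 0.502 -0.2    0.12 ]
(545, 190) 0.12 [ 0.436 -0.191  0.12 ]
(633, 190) 0.12 [ 0.414 -0.28   0.12 ]
[-0.0011 -0.0035  0.1382] [ 0.2964 -0.2747  0.1407] [ 3.14059952e+00  2.55150536e-04 -1.77779179e+00]
4814.0 (283, 159, 59, 147)
((0.30097076296806335, -0.27263540029525757), (0.11988969892263412, 0.04377482458949089), 72.23486328125)
```

View pics/w3.png

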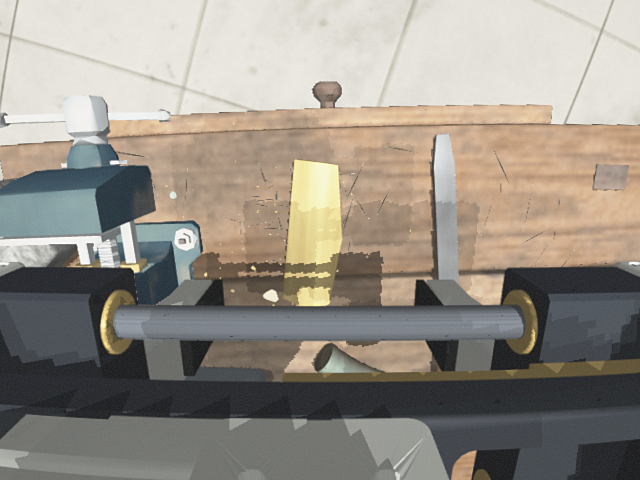

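The blank is fully visible at (283–342,159–306) with nothing round it; the vise is at the left, clear of the body. Descend and grip.

nudge_tcp(
  rows=[
    {"finger_gap":0.088, "x":-0.002, "y":-0.004, "z":0.03, "spin":0.06},
    {"finger_gap":0.088, "x":-0.002, "y":-0.004, "z":0.06, "spin":0.104},
    {"finger_gap":0.088, "x":-0.002, "y":-0.004, "z":0.09, "spin":0.104},
    {"finger_gap":0.088, "x":-0.002, "y":-0.004, "z":0.115, "spin":0.104},
    {"finger_gap":0.088, "x":-0.002, "y":-0.004, "z":0.13, "spin":0.104},
    {"finger_gap":0.088, "x":-0.002, "y":-0.004, "z":0.135, "spin":0.104},
    {"finger_gap":0.088, "x":-0.002, "y":-0.004, "z":0.135, "spin":0.104},
    {"finger_gap":0.088, "x":-0.002, "y":-0.004, "z":0.135, "spin":0.104},
  ],
)

```text
t: 8.18
eef_pos: [0.3027, -0.2735, 0.0072]
ee_rot: [-3.141, -0.0, -1.872]
force: [0.5, -1.6, -0.3]
width: 0.0876
gripper_force: 0.0
```

nudge_tcp(
  rows=[
    {"finger_gap":0.088, "y":0.002, "z":0.004, "spin":0.01},
    {"finger_gap":0.03, "y":0.002, "z":0.004, "spin":0.01},
    {"finger_gap":0.03, "y":0.002, "z":0.004, "spin":0.01},
    {"finger_gap":0.03, "y":0.002, "z":0.004, "spin":0.01},
    {"finger_gap":0.03, "y":0.002, "z":0.004, "spin":0.01},
    {"finger_gap":0.03, "y":0.002, "z":0.004, "spin":0.01},
    {"finger_gap":0.03, "y":0.002, "z":0.004, "spin":0.01},
    {"finger_gap":0.03, "y":0.002, "z":0.004, "spin":0.01},
    {"finger_gap":0.03, "y":0.002, "z":0.004, "spin":0.01},
    {"finger_gap":0.03, "y":0.002, "z":0.004, "spin":0.01},
  ],
  force=30,
)

```text
t: 9.02
eef_pos: [0.3002, -0.2728, 0.0026]
ee_rot: [-3.142, -0.0, -1.884]
force: [-0.2, 0.3, 1.3]
width: 0.0433
gripper_force: 30.0
```

Run:
```python
from h import *
T=tool()
for p in([.39,-.18,.22],[.4818,-.0062,.22],[.4818,-.0062,.12]):print((T[:3,:3].T@(np.array(p)-T[:3,3])).round(4))
```

```text
[-0.1159 -0.0569 -0.2174]
[-0.3095 -0.0907 -0.2174]
[-0.3095 -0.0907 -0.1174]
```

nudge_tcp(
  rows=[
    {"finger_gap":0.03, "z":-0.04},
    {"finger_gap":0.03, "z":-0.08},
    {"finger_gap":0.03, "z":-0.12},
    {"finger_gap":0.03, "z":-0.16},
    {"finger_gap":0.03, "z":-0.2},
    {"finger_gap":0.03, "z":-0.22},
    {"finger_gap":0.03, "z":-0.22},
  ],
)

```text
t: 9.6
eef_pos: [0.3024, -0.2738, 0.2276]
ee_rot: [-3.133, -0.001, -1.883]
force: [0.5, 0.1, 0.0]
width: 0.0429
gripper_force: 30.0
```

nudge_tcp(
  rows=[
    {"finger_gap":0.03, "x":-0.03, "y":-0.015},
    {"finger_gap":0.03, "x":-0.06, "y":-0.03},
    {"finger_gap":0.03, "x":-0.09, "y":-0.045},
    {"finger_gap":0.03, "x":-0.116, "y":-0.057, "spin":-0.03},
    {"finger_gap":0.03, "x":-0.15, "y":-0.064, "spin":-0.05},
    {"finger_gap":0.03, "x":-0.19, "y":-0.07, "spin":-0.07},
    {"finger_gap":0.03, "x":-0.23, "y":-0.077, "spin":-0.07},
    {"finger_gap":0.03, "x":-0.26, "y":-0.082, "z":0.02, "spin":-0.07},
    {"finger_gap":0.03, "x":-0.285, "y":-0.087, "z":0.04, "spin":-0.07},
    {"finger_gap":0.03, "x":-0.3, "y":-0.089, "z":0.06, "spin":-0.07},
    {"finger_gap":0.03, "x":-0.31, "y":-0.091, "z":0.08, "spin":-0.07},
    {"finger_gap":0.03, "x":-0.31, "y":-0.091, "z":0.1, "spin":-0.07},
    {"finger_gap":0.03, "x":-0.31, "y":-0.091, "z":0.1, "spin":-0.07},
    {"finger_gap":0.03, "x":-0.31, "y":-0.091, "z":0.1, "spin":-0.07},
  ],
)

```text
t: 10.77
eef_pos: [0.481, -0.0062, 0.1214]
ee_rot: [3.138, -0.002, -1.814]
force: [0.5, -0.2, 0.3]
width: 0.043
gripper_force: 30.0
```

Run:
```python
from h import *
T=tool();np.save('T4.npy',T);im=arm.grab_frame('wrist');cv2.imwrite('pics/w4.png',cv2.cvtColor(im,cv2.COLOR_RGB2BGR))
```

```text
(no output)
```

View pics/w4.png

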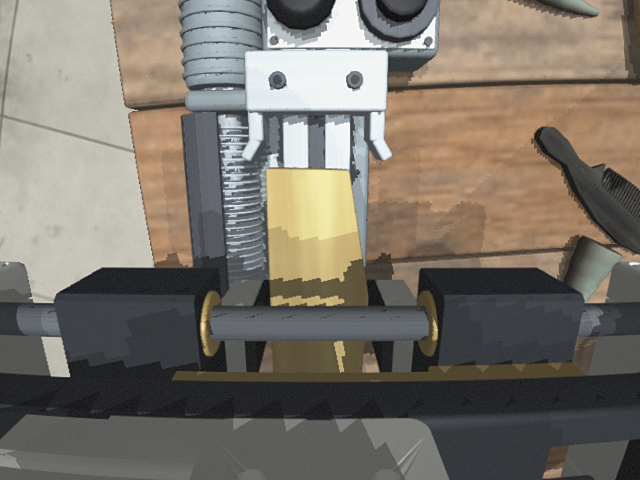

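The wrist view shows the blank's end corners at (267,169)/(349,170), the end wall's inner edge at (245–386,110), and the cheeks flaring at (250,155) and (384,155).

Run:
```python
from h import *
T=np.load('T4.npy');Ti=np.linalg.inv(T)
f=lambda u,v,z:(Ti@np.r_[onz('wrist',(u,v),z,T),1])[:3].round(4)
z=.1288
for n,u,v,h in[('bl c1',267,169,z),('bl c2',349,170,z),('bl l2',269,260,z),('bl r2',362,260,z),('wall l',245,110,.094),('wall r',386,110,.094),('cheek l in',263,118,.089),('cheek r in',369,118,.089),('strip l',284,140,.075),('strip r',350,140,.075),('slot l',309,140,.075),('slot r',325,140,.075),('strip l',282,165,.075),('strip r',350,165,.075)]:print(n,f(u,v,h))
im=cv2.imread('pics/w4.png');g=cv2.cvtColor(im,cv2.COLOR_BGR2GRAY)
for r in(130,145,160):print(r,g[r,240:395:2].tolist())
h=cv2.cvtColor(im,cv2.COLOR_BGR2HSV)
for r in(172,190,210,230,250):
    x=np.where(cv2.inRange(h,(15,90,60),(40,255,255))[r]>0)[0];x=x[(x>230)&(x<390)];print(r,f(x.min(),r,z),f(x.max(),r,z))
```

```text
bl c1 [ 0.0591 -0.0213 -0.0073]
bl c2 [ 0.0587  0.0117 -0.0072]
bl l2 [ 0.0208 -0.0217 -0.0074]
bl r2 [ 0.0208  0.0181 -0.0072]
wall l [ 0.0852 -0.0359  0.0275]
wall r [0.0852 0.0319 0.0277]
cheek l in [ 0.0818 -0.028   0.0325]
cheek r in [0.0818 0.0244 0.0327]
strip l [ 0.0714 -0.0191  0.0466]
strip r [0.0714 0.0163 0.0467]
slot l [ 0.0714 -0.0057  0.0466]
slot r [0.0714 0.0029 0.0466]
strip l [ 0.0581 -0.0205  0.0465]
strip r [0.0581 0.0166 0.0466]
130 [135, 76, 74, 71, 95, 222, 232, 234, 235, 234, 232, 187, 92, 94, 89, 122, 119, 118, 120, 78, 77, 98, 234, 238, 236, 236, 237, 238, 239, 240, 239, 241, 242, 241, 130, 110, 122, 118, 118, 123, 119, 120, 83, 240, 240, 244, 244, 244, 243, 244, 244, 244, 244, 244, 250, 97, 72, 103, 155, 184, 198, 198, 86, 82, 78, 177, 241, 242, 242, 241, 241, 236, 170, 154, 155, 147, 150, 147]
145 [127, 94, 72, 159, 224, 226, 231, 235, 230, 184, 77, 75, 72, 83, 95, 109, 116, 121, 122, 101, 74, 78, 234, 237, 235, 236, 237, 237, 240, 239, 239, 241, 241, 243, 137, 109, 120, 117, 118, 121, 119, 120, 112, 239, 239, 238, 237, 239, 239, 245, 243, 243, 244, 244, 250, 108, 90, 99, 185, 186, 184, 184, 184, 164, 77, 78, 75, 150, 228, 241, 241, 241, 241, 217, 122, 130, 133, 133]
160 [180, 151, 127, 98, 140, 128, 76, 75, 75, 75, 76, 77, 72, 76, 162, 211, 232, 233, 201, 75, 77, 75, 216, 236, 236, 235, 237, 237, 238, 239, 238, 241, 241, 244, 139, 110, 119, 116, 116, 116, 117, 119, 103, 242, 239, 238, 238, 240, 239, 240, 240, 239, 242, 240, 251, 92, 78, 89, 188, 182, 182, 183, 183, 160, 100, 154, 144, 128, 126, 118, 108, 113, 145, 127, 128, 132, 128, 125]
172 [ 0.0579 -0.0217 -0.0073] [ 0.0579  0.0268 -0.0071]
190 [ 0.0506 -0.0216 -0.0073] [ 0.0506  0.0213 -0.0072]
210 [ 0.0424 -0.0218 -0.0073] [ 0.0424  0.0141 -0.0072]
230 [ 0.0339 -0.0217 -0.0073] [ 0.0339  0.0156 -0.0072]
250 [ 0.0252 -0.0216 -0.0074] [ 0.0252  0.0273 -0.0072]
```

The blank's straight edge is parallel to the tool and its end is 26 mm from the wall; the centre line lies at tool y −1.8 mm. Shift 3 mm, lower, then slide in.

nudge_tcp(
  rows=[
    {"finger_gap":0.03, "y":-0.003, "z":0.01},
    {"finger_gap":0.03, "y":-0.003, "z":0.025},
    {"finger_gap":0.03, "y":-0.003, "z":0.035},
    {"finger_gap":0.03, "y":-0.003, "z":0.041},
    {"finger_gap":0.03, "y":-0.003, "z":0.041},
    {"finger_gap":0.03, "y":-0.003, "z":0.041},
    {"finger_gap":0.03, "y":-0.003, "z":0.041},
  ],
  force=20,
)

```text
t: 11.4
eef_pos: [0.4857, -0.0065, 0.0824]
ee_rot: [-3.14, 0.001, -1.814]
force: [0.4, 0.1, 0.0]
width: 0.0432
gripper_force: 20.0
```

nudge_tcp(
  rows=[
    {"finger_gap":0.03, "x":0.005},
    {"finger_gap":0.03, "x":0.01},
    {"finger_gap":0.03, "x":0.015},
    {"finger_gap":0.03, "x":0.02},
    {"finger_gap":0.03, "x":0.023},
    {"finger_gap":0.03, "x":0.023},
    {"finger_gap":0.03, "x":0.023},
  ],
)

```text
t: 11.98
eef_pos: [0.4795, -0.0291, 0.0816]
ee_rot: [-3.141, 0.0, -1.814]
force: [-0.8, 0.6, -0.4]
width: 0.0432
gripper_force: 20.0
```

nudge_tcp(
  rows=[
    {"finger_gap":0.03, "x":0.001, "z":0.002},
    {"finger_gap":0.03, "x":0.002, "z":0.003},
    {"finger_gap":0.03, "x":0.003, "z":0.004},
    {"finger_gap":0.03, "x":0.004, "z":0.004},
    {"finger_gap":0.03, "x":0.004, "z":0.004},
  ],
)

```text
t: 12.4
eef_pos: [0.479, -0.0318, 0.0776]
ee_rot: [-3.141, 0.002, -1.814]
force: [-0.7, 6.2, 1.3]
width: 0.0433
gripper_force: 20.0
```

Run:
```python
from h import *
s=arm.get_state();print(s['force'].round(2),np.round(s['eef_pos'],4))
T=tool();np.save('T5.npy',T);im=arm.grab_frame('wrist');cv2.imwrite('pics/w5.png',cv2.cvtColor(im,cv2.COLOR_RGB2BGR))
cv2.imwrite('pics/w5c.png',cv2.cvtColor(cv2.resize(im[0:300,170:450],None,fx=2,fy=2),cv2.COLOR_RGB2BGR))
```

```text
[-0.74  6.16  1.31] [ 0.479  -0.0318  0.0776]
```

View pics/w5c.png

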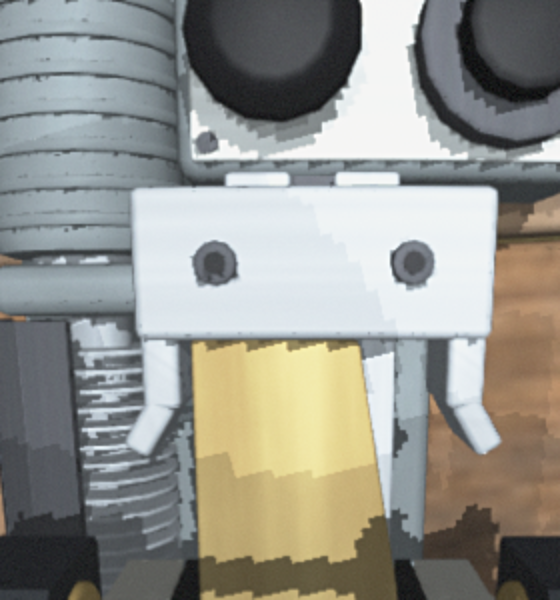

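The view shows the blank's end against the wall edge (190–360,340), between the cheeks with no tilt, and the push shows 6 N of contact. Release it and go back to the knob.

nudge_tcp(
  rows=[
    {"finger_gap":0.056},
    {"finger_gap":0.056},
    {"finger_gap":0.056},
    {"finger_gap":0.056},
    {"finger_gap":0.056, "z":-0.02},
    {"finger_gap":0.056, "z":-0.05},
    {"finger_gap":0.056, "z":-0.09},
    {"finger_gap":0.056, "z":-0.11},
    {"finger_gap":0.056, "z":-0.11},
  ],
)

```text
t: 13.2
eef_pos: [0.4814, -0.0325, 0.1926]
ee_rot: [-3.134, 0.003, -1.813]
force: [0.7, 0.1, -0.1]
width: 0.056
gripper_force: 0.0
```

Run:
```python
from h import *
T=tool();print(T[:3,3].round(4),arm.get_state()['ee_rot'])
for p in([.5117,.1188,.187],[.5117,.1188,.1115]):print((T[:3,:3].T@(np.array(p)-T[:3,3])).round(4))
im=arm.grab_frame('side');w=arm.grab_frame('wrist');cv2.imwrite('pics/w6.png',cv2.cvtColor(w,cv2.COLOR_RGB2BGR));np.save('T6.npy',T)
cc=mask_rect(w,(20,90,90),(38,255,255),(200,0,440,255));Ti=np.linalg.inv(T)
E=np.array([.4622,-.0894]);yaw=-.243
for p in cv2.approxPolyDP(cc,4,True)[:,0]:
    q=onz('wrist',p,.085,T)[:2]-E;print(p,np.round([q@[np.cos(yaw),np.sin(yaw)],q@[-np.sin(yaw),np.cos(yaw)]],4))
```

```text
[ 0.4814 -0.0325  0.1926] [-3.13390838  0.00317591 -1.81303163]
[-0.1541  0.0069  0.0061]
[-0.1539  0.0075  0.0816]
[291 195] [0.0262 0.0262]
[292 254] [0.0263 0.0705]
[349 254] [-0.0164  0.0703]
[345 207] [-0.0128  0.0349]
[331 209] [-0.0026  0.0364]
[331 222] [-0.0027  0.046 ]
[336 219] [-0.0064  0.0437]
[339 230] [-0.0087  0.0519]
[335 233] [-0.0057  0.0542]
[331 224] [-0.0027  0.0475]
[331 252] [-0.0029  0.0688]
[321 254] [0.0045 0.0704]
[322 243] [0.0038 0.0619]
[319 247] [0.006 0.065]
[316 241] [0.0083 0.0604]
[320 235] [0.0053 0.0558]
[315 236] [0.009  0.0565]
[319 231] [0.006  0.0527]
[311 237] [0.012  0.0573]
[309 203] [0.0133 0.032 ]
[292 204] [0.0256 0.0328]
```

nudge_tcp(
  rows=[
    {"finger_gap":0.07, "x":-0.035, "y":0.002, "spin":0.12},
    {"finger_gap":0.07, "x":-0.07, "y":0.004, "spin":0.24},
    {"finger_gap":0.07, "x":-0.105, "y":0.006, "spin":0.36},
    {"finger_gap":0.07, "x":-0.135, "y":0.007, "spin":0.48},
    {"finger_gap":0.07, "x":-0.154, "y":0.007, "spin":0.59},
    {"finger_gap":0.07, "x":-0.154, "y":0.007, "z":0.01, "spin":0.597},
    {"finger_gap":0.07, "x":-0.154, "y":0.007, "z":0.03, "spin":0.597},
    {"finger_gap":0.07, "x":-0.154, "y":0.007, "z":0.055, "spin":0.597},
    {"finger_gap":0.07, "x":-0.154, "y":0.007, "z":0.075, "spin":0.597},
    {"finger_gap":0.07, "x":-0.154, "y":0.007, "z":0.082, "spin":0.597},
    {"finger_gap":0.07, "x":-0.154, "y":0.007, "z":0.082, "spin":0.597},
    {"finger_gap":0.07, "x":-0.154, "y":0.007, "z":0.082, "spin":0.597},
  ],
  force=60,
)

```text
t: 14.3
eef_pos: [0.5082, 0.1178, 0.1047]
ee_rot: [3.141, -0.002, -2.41]
force: [0.8, -0.7, 0.5]
width: 0.07
gripper_force: 0.0
```

nudge_tcp(
  rows=[
    {"finger_gap":0},
    {"finger_gap":0},
    {"finger_gap":0},
    {"finger_gap":0},
    {"finger_gap":0},
    {"finger_gap":0},
    {"finger_gap":0},
    {"finger_gap":0},
    {"finger_gap":0},
    {"finger_gap":0},
  ],
)

```text
t: 15.13
eef_pos: [0.5099, 0.1187, 0.1065]
ee_rot: [-3.14, 0.002, -2.41]
force: [2.1, -1.1, 5.8]
width: 0.0241
gripper_force: 95.3
```

nudge_tcp(
  rows=[
    {"finger_gap":0, "z":-0.004},
    {"finger_gap":0, "z":-0.004},
    {"finger_gap":0, "x":0.007, "y":-0.0047, "z":-0.004},
    {"finger_gap":0, "x":0.014, "y":-0.0095, "z":-0.004},
    {"finger_gap":0, "x":0.021, "y":-0.0142, "z":-0.004},
    {"finger_gap":0, "x":0.028, "y":-0.019, "z":-0.004},
    {"finger_gap":0, "x":0.035, "y":-0.0237, "z":-0.004},
    {"finger_gap":0, "x":0.041, "y":-0.0278, "z":-0.004},
    {"finger_gap":0, "x":0.045, "y":-0.0305, "z":-0.004},
    {"finger_gap":0, "x":0.045, "y":-0.0305, "z":-0.004},
    {"finger_gap":0, "x":0.045, "y":-0.0305, "z":-0.004},
  ],
)

```text
t: 16.05
eef_pos: [0.4962, 0.065, 0.1072]
ee_rot: [-3.141, -0.001, -2.412]
force: [16.8, -6.6, -29.1]
width: 0.0238
gripper_force: 69.4
```

nudge_tcp(
  rows=[
    {"finger_gap":0, "x":0.0015, "y":-0.001},
    {"finger_gap":0, "x":0.0025, "y":-0.0017},
    {"finger_gap":0, "x":0.0033, "y":-0.0022},
    {"finger_gap":0, "x":0.0033, "y":-0.0022},
  ],
)

```text
t: 16.38
eef_pos: [0.4955, 0.0618, 0.1072]
ee_rot: [-3.142, 0.0, -2.412]
force: [17.4, -3.7, -28.3]
width: 0.0237
gripper_force: 69.3
```

nudge_tcp(
  rows=[
    {"finger_gap":0, "x":-0.0005, "y":-0.0008, "z":0.002},
    {"finger_gap":0, "x":-0.0005, "y":-0.0008, "z":0.0032},
    {"finger_gap":0, "x":-0.0005, "y":-0.0008, "z":0.0032},
  ],
)

```text
t: 16.63
eef_pos: [0.4956, 0.0616, 0.1068]
ee_rot: [-3.142, -0.0, -2.411]
force: [-0.4, -0.9, 4.8]
width: 0.0237
gripper_force: 75.3
```

nudge_tcp(
  rows=[
    {"finger_gap":0, "x":0.0008, "y":-0.0006},
    {"finger_gap":0, "x":0.0017, "y":-0.0011},
    {"finger_gap":0, "x":0.0017, "y":-0.0011},
  ],
)

```text
t: 16.88
eef_pos: [0.4952, 0.0598, 0.1068]
ee_rot: [-3.142, 0.001, -2.411]
force: [-1.4, 2.2, 5.2]
width: 0.0237
gripper_force: 75.5
```

nudge_tcp(
  rows=[
    {"finger_gap":0, "x":0.0008, "y":-0.0006},
    {"finger_gap":0, "x":0.0017, "y":-0.0011},
    {"finger_gap":0, "x":0.0017, "y":-0.0011},
  ],
)

```text
t: 17.13
eef_pos: [0.4947, 0.0578, 0.1068]
ee_rot: [-3.141, 0.001, -2.411]
force: [-0.2, 1.3, 6.1]
width: 0.0239
gripper_force: 75.4
```

nudge_tcp(
  rows=[
    {"finger_gap":0, "x":0.0008, "y":-0.0006},
    {"finger_gap":0, "x":0.0017, "y":-0.0011},
    {"finger_gap":0, "x":0.0017, "y":-0.0011},
  ],
)

```text
t: 17.38
eef_pos: [0.4943, 0.0559, 0.1068]
ee_rot: [-3.141, 0.001, -2.411]
force: [-0.2, 1.1, 5.2]
width: 0.024
gripper_force: 75.4
```

nudge_tcp(
  rows=[
    {"finger_gap":0, "x":0.0008, "y":-0.0006},
    {"finger_gap":0, "x":0.0017, "y":-0.0011},
    {"finger_gap":0, "x":0.0017, "y":-0.0011},
  ],
)

```text
t: 17.63
eef_pos: [0.4939, 0.0544, 0.1069]
ee_rot: [3.142, 0.002, -2.411]
force: [-0.5, 4.2, 5.4]
width: 0.0238
gripper_force: 75.4
```

nudge_tcp(
  rows=[
    {"finger_gap":0, "x":0.0008, "y":-0.0006},
    {"finger_gap":0, "x":0.0008, "y":-0.0006},
    {"finger_gap":0, "x":0.0008, "y":-0.0006},
  ],
)

```text
t: 17.88
eef_pos: [0.4939, 0.0542, 0.1068]
ee_rot: [3.141, 0.003, -2.411]
force: [-2.4, 8.5, 6.3]
width: 0.0242
gripper_force: 75.4
```

nudge_tcp(
  rows=[
    {"finger_gap":0, "x":0.0008, "y":-0.0006},
    {"finger_gap":0, "x":0.0008, "y":-0.0006},
    {"finger_gap":0, "x":0.0008, "y":-0.0006},
  ],
)

```text
t: 18.13
eef_pos: [0.4939, 0.054, 0.1069]
ee_rot: [3.141, 0.004, -2.411]
force: [-3.5, 12.5, 5.8]
width: 0.0239
gripper_force: 75.3
```

Run:
```python
from h import *
T=tool();np.save('T7.npy',T);w=arm.grab_frame('wrist');s=arm.grab_frame('side')
cv2.imwrite('pics/w7.png',cv2.cvtColor(w,cv2.COLOR_RGB2BGR));cv2.imwrite('pics/s7.png',cv2.cvtColor(s,cv2.COLOR_RGB2BGR))
a=cv2.resize(w[:300],(640,300));b=cv2.resize(s[215:315,260:360],(300,300),interpolation=cv2.INTER_CUBIC)
o=np.zeros((600,640,3),np.uint8);o[:300]=a;o[300:,:300]=b
sc=arm.grab_frame('scene');o[300:,320:620]=cv2.resize(sc[190:290,290:390],(300,300),interpolation=cv2.INTER_CUBIC)
cv2.imwrite('pics/m7.png',cv2.cvtColor(o,cv2.COLOR_RGB2BGR))
```

```text
(no output)
```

View pics/m7.png

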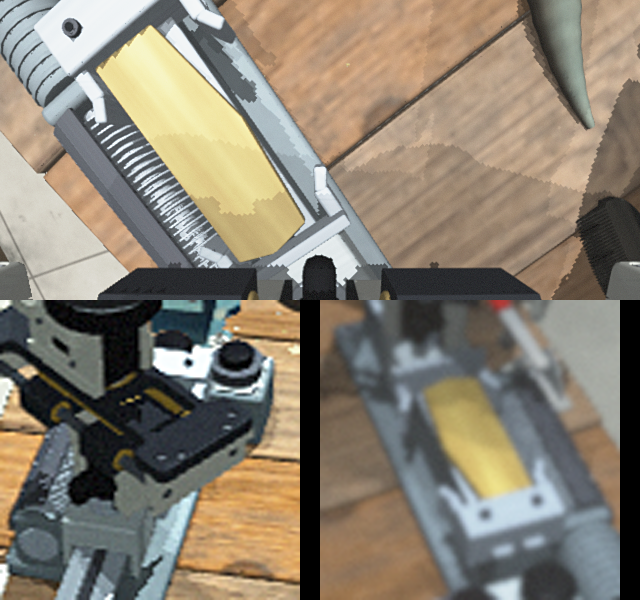

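The wrist view shows the blank lying flat between both ends: wall-side corners at (97,68)/(150,28), nose-side corners at (237,262)/(303,222). I'll check its angle and the clear length.

Run:
```python
from h import *
T=np.load('T7.npy')
w=cv2.cvtColor(cv2.imread('pics/w7.png'),cv2.COLOR_BGR2RGB)
c=mask_rect(w,(18,70,60),(38,255,255),(80,0,320,268))
W=np.array([onz('wrist',p[0],.085,T)[:2] for p in c],np.float32);r=cv2.minAreaRect(W);print(r,cv2.contourArea(c))
a=cv2.approxPolyDP(c,4,True)[:,0];E=np.array([.4622,-.0894]);y=-.246
def m(uv,z):
    q=onz('wrist',uv,z,T)[:2]-E;return np.round([q@[np.cos(y),np.sin(y)],q@[-np.sin(y),np.cos(y)]],4)
for p in a:print(p,m(p,.085))
for n,uv,z in(('wall top L',(75,88),.094),('wall top R',(190,2),.094),('plate edge',(345,213),.101),('rail a',(250,40),.03),('rail b',(390,268),.03)):print(n,m(uv,z))
```

```text
((0.4790617823600769, -0.030814431607723236), (0.11999098211526871, 0.04460277035832405), 76.16337585449219) 20675.0
[148  25] [-0.0083  0.0017]
[96 71] [0.0245 0.0024]
[238 260] [0.024  0.1141]
[274 252] [0.0062 0.1209]
[303 223] [-0.0145  0.1168]
[303 216] [-0.0165  0.1139]
[245 119] [-0.0202  0.0608]
wall top L [0.034  0.0064]
wall top R [-0.0305  0.0096]
plate edge [-0.0352  0.1213]
rail a [-0.0427  0.0171]
rail b [-0.0371  0.183 ]
```

The blank is within 0.3° and ~2 mm of centre, held at both ends. Tighten.

nudge_tcp(
  rows=[
    {"finger_gap":0, "spin":0.12},
    {"finger_gap":0, "spin":0.24},
    {"finger_gap":0, "spin":0.36},
    {"finger_gap":0, "spin":0.48},
    {"finger_gap":0, "spin":0.6},
    {"finger_gap":0, "spin":0.72},
    {"finger_gap":0, "spin":0.84},
    {"finger_gap":0, "spin":0.96},
    {"finger_gap":0, "spin":1.08},
    {"finger_gap":0, "spin":1.2},
    {"finger_gap":0, "spin":1.25},
    {"finger_gap":0, "spin":1.25},
  ],
)

```text
t: 19.28
eef_pos: [0.4938, 0.0587, 0.107]
ee_rot: [3.131, -0.002, 2.62]
force: [-15.4, 39.5, 9.7]
width: 0.0238
gripper_force: 76.7
```

```bash
python3 -c "
from h import *;s=arm.get_state();print(np.round(s['moment'],3),np.round(s['q'],2))"
```

```text
[14.216  5.243  0.451] [ 0.51  0.18 -0.53 -0.01 -0.85 -2.59]
```

nudge_tcp(
  rows=[
    {"finger_gap":0, "spin":0.05},
    {"finger_gap":0, "spin":0.1},
    {"finger_gap":0, "spin":0.15},
    {"finger_gap":0, "spin":0.15},
  ],
)

```text
t: 19.62
eef_pos: [0.4944, 0.0591, 0.107]
ee_rot: [3.131, -0.003, 2.472]
force: [-12.2, 40.9, 7.2]
width: 0.0239
gripper_force: 74.4
```

```bash
python3 -c "
from h import *;s=arm.get_state();print(np.round(s['moment'],3))"
```

```text
[14.428  4.449  1.069]
```

nudge_tcp(
  rows=[
    {"finger_gap":0, "x":0.0013, "y":0.0016},
    {"finger_gap":0, "x":0.0025, "y":0.0031},
    {"finger_gap":0, "x":0.0025, "y":0.0031},
  ],
)

```text
t: 19.87
eef_pos: [0.4943, 0.0596, 0.107]
ee_rot: [3.136, -0.0, 2.475]
force: [-4.9, 20.1, 5.3]
width: 0.0239
gripper_force: 74.7
```

nudge_tcp(
  rows=[
    {"finger_gap":0.07},
    {"finger_gap":0.07},
    {"finger_gap":0.07},
    {"finger_gap":0.07},
    {"finger_gap":0.07},
    {"finger_gap":0.07, "z":-0.03},
    {"finger_gap":0.07, "z":-0.07, "spin":-0.1},
    {"finger_gap":0.07, "z":-0.11, "spin":-0.2},
    {"finger_gap":0.07, "z":-0.14, "spin":-0.3},
    {"finger_gap":0.07, "z":-0.16, "spin":-0.4},
    {"finger_gap":0.07, "z":-0.16, "spin":-0.5},
    {"finger_gap":0.07, "z":-0.16, "spin":-0.6},
    {"finger_gap":0.07, "z":-0.16, "spin":-0.6},
    {"finger_gap":0.07, "z":-0.16, "spin":-0.6},
  ],
)

```text
t: 21.03
eef_pos: [0.4928, 0.0557, 0.2659]
ee_rot: [-3.141, -0.001, 3.069]
force: [-0.1, 0.5, 0.0]
width: 0.07
gripper_force: 0.0
```

Run:
```python
from h import *
T=tool();np.save('T8.npy',T);w=arm.grab_frame('wrist');s=arm.grab_frame('side')
cv2.imwrite('pics/w8.png',cv2.cvtColor(w,cv2.COLOR_RGB2BGR));cv2.imwrite('pics/s8.png',cv2.cvtColor(s,cv2.COLOR_RGB2BGR))
K=arm.camera_params('wrist');c=np.linalg.inv(T@np.array(K['hand_eye']))@np.array([.495,.057,.138,1]);print('expect knob px',c[0]/c[2]*K['fx']+K['cx'],c[1]/c[2]*K['fy']+K['cy'],arm.get_state()['ee_rot'])
for n,im in(('wrist',w),('side',s)):
    g=cv2.cvtColor(im,cv2.COLOR_RGB2GRAY);m=(g<60).astype(np.uint8)
    N,l,st,ce=cv2.connectedComponentsWithStats(m)
    for i in range(1,N):
        if 60<st[i,4]<8000:
            k=cv2.findContours((l==i).astype(np.uint8),0,2)[0][0];q=np.array([onz(n,p[0],.138,T)[:2] for p in k],np.float32)
            (x,y),(a,b),t=cv2.minAreaRect(q)
            if np.hypot(x-.495,y-.057)<.08:print(n,st[i],ce[i].round(),round(x,4),round(y,4),round(a,4),round(b,4),round(t,1))
```

```text
expect knob px 320.6063068241817 236.65617428984473 [-3.1411382e+00 -8.0238092e-04  3.0692337e+00]
wrist [ 300  204   46   68 1089] [322. 239.] 0.4965 0.058 0.0237 0.06 68.6
side [313 250  13  24 107] [319. 262.] 0.446 0.0352 0.0717 0.0192 78.6
side [281 263  28  19 288] [295. 273.] 0.499 0.0657 0.0351 0.0695 36.0Traceback (most recent call last):
  File "<stdin>", line 10, in <module>
  File "h.py", line 12, in onz
    o,d=ray(n,uv,Tt);return o+d*(z-o[2])/d[2]
        ~~~^^^^^^^^^
  File "h.py", line 7, in ray
    p=arm.camera_params(n);K=np.array([[p['fx'],0,p['cx']],[0,p['fy'],p['cy']],[0,0,1]])
ValueError: time passes only in moves, steps and waits
```

Run:
```python
from h import *
def pca(n,f,T,roi,thr):
    g=cv2.cvtColor(cv2.imread(f),cv2.COLOR_BGR2GRAY);x0,y0,x1,y1=roi
    m=(g[y0:y1,x0:x1]<thr).astype(np.uint8);N,l,st,ce=cv2.connectedComponentsWithStats(m);i=1+np.argmax(st[1:,4])
    ys,xs=np.where(l==i);q=np.array([onz(n,(x+x0,y+y0),.138,T)[:2] for x,y in zip(xs,ys)])
    c=q.mean(0);v,U=np.linalg.eigh(np.cov((q-c).T));d=U[:,1];d*=np.sign(d[0])
    t=(q-c)@d;far=np.abs(t)>.018;e1=q[t>.02].mean(0);e2=q[t<-.02].mean(0);e=e1-e2
    print(f,len(q),c.round(4),'pca',np.degrees(np.arctan2(d[1],d[0])).round(1),'ends',np.degrees(np.arctan2(e[1],e[0])).round(1),'len',np.ptp(t).round(4),(2*np.sqrt(v)).round(4))
for thr in(45,60):
    pca('wrist','pics/w1.png',np.load('T1.npy'),(170,155,216,235),thr)
    pca('wrist','pics/w8.png',np.load('T8.npy'),(290,195,355,280),thr)
    pca('side','pics/side0.png',None,(265,275,312,310),thr)
    pca('side','pics/s8.png',None,(275,255,312,290),thr)
```

```text
pics/w1.png 912 [0.5116 0.1146] pca -36.3 ends -34.8 len 0.0608 [0.0124 0.035 ]
pics/w8.png 463 [0.51 0.05] pca -49.7 ends nan len 0.0349 [0.0091 0.0175]
pics/side0.png 300 [0.5122 0.1281] pca -42.9 ends -39.7 len 0.0672 [0.0164 0.0344]
pics/s8.png 272 [0.4976 0.0683] pca -43.9 ends -41.2 len 0.0672 [0.0167 0.0343]<stdin>:7: RuntimeWarning: Mean of empty slice.
  ret = um.true_divide(
Traceback (most recent call last):
  File "h.py", line 12, in onz
    o,d=ray(n,uv,Tt);return o+d*(z-o[2])/d[2]
        ~~~^^^^^^^^^
  File "h.py", line 7, in ray
    p=arm.camera_params(n);K=np.array([[p['fx'],0,p['cx']],[0,p['fy'],p['cy']],[0,0,1]])
ValueError: time passes only in moves, steps and waits
```

Run:
```python
from h import *
P=arm.camera_params('wrist');arm.camera_params=lambda n:P
def proj(T,X):
    c=np.linalg.inv(T@np.array(P['hand_eye']))
    return cv2.projectPoints(np.array([X]),cv2.Rodrigues(c[:3,:3])[0],c[:3,3],np.array([[P['fx'],0,P['cx']],[0,P['fy'],P['cy']],[0,0,1]]),np.array(P['D'],float))[0][0,0]
for f,t in(('w1','T1'),('w4','T4'),('w8','T8')):
    T=np.load(t+'.npy');u=proj(T,[.405,-.139,.074]);um=proj(T,[.459,-.143,.094]);print(f,u.round(),um.round())
    g=cv2.cvtColor(cv2.imread(f'pics/{f}.png'),cv2.COLOR_BGR2GRAY)
    x0,y0=np.maximum(u-45,0).astype(int);x1,y1=(u+45).astype(int);s=g[y0:y1,x0:x1]
    for thr in(50,65,80):
        N,l,st,ce=cv2.connectedComponentsWithStats((s<thr).astype(np.uint8))
        for i in range(1,N):
            if st[i,4]>120:
                c=ce[i]+[x0,y0];b=st[i,:4]+[x0,y0,0,0];bc=b[:2]+b[2:]/2-.5
                print(thr,st[i,4],c.round(1),b,onz('wrist',c,.074,T).round(4),onz('wrist',bc,.074,T).round(4))
im=cv2.cvtColor(cv2.imread('pics/w8.png'),cv2.COLOR_BGR2RGB);T=np.load('T8.npy')
c=mask_rect(im,(18,70,60),(38,255,255),(0,0,640,300));print(cv2.contourArea(c),cv2.minAreaRect(np.array([onz('wrist',p[0],.085,T)[:2] for p in c],np.float32)))
```

```text
w1 [475. 225.] [479. 175.]
50 160 [473.7 186.1] [461 179  33  14] [ 0.4459 -0.1438  0.074 ] [ 0.4457 -0.1473  0.074 ]
65 219 [475.2 185.8] [461 179  34  14] [ 0.4458 -0.1454  0.074 ] [ 0.4455 -0.1478  0.074 ]
65 156 [469.9 222.8] [461 213  27  26] [ 0.4085 -0.1336  0.074 ] [ 0.4044 -0.1375  0.074 ]
80 293 [476.8 185.2] [461 179  34  14] [ 0.4461 -0.1471  0.074 ] [ 0.4455 -0.1478  0.074 ]
80 363 [474.1 225.8] [460 213  28  26] [ 0.4041 -0.1375  0.074 ] [ 0.4046 -0.1369  0.074 ]
80 179 [436.4 229.7] [430 222  13  20] [ 0.4103 -0.0972  0.074 ] [ 0.4085 -0.0965  0.074 ]
w4 [401. -12.] [293. -10.]
50 126 [366.2  19.9] [358   0  22  32] [ 0.4258 -0.1279  0.074 ] [ 0.4242 -0.1297  0.074 ]
50 396 [396.9  12.4] [376   0  51  22] [ 0.4096 -0.1279  0.074 ] [ 0.4074 -0.1283  0.074 ]
65 157 [366.   19.1] [358   0  22  32] [ 0.4258 -0.1283  0.074 ] [ 0.4242 -0.1297  0.074 ]
65 502 [398.6  12. ] [376   0  52  23] [ 0.4087 -0.1279  0.074 ] [ 0.4072 -0.128   0.074 ]
80 173 [365.9  18.8] [358   0  22  32] [ 0.4259 -0.1284  0.074 ] [ 0.4242 -0.1297  0.074 ]
80 756 [399.2  11.5] [375   0  53  27] [ 0.40
[... 299 characters left out ...]
08  -0.1138  0.074 ] [ 0.4068 -0.1171  0.074 ]
65 322 [109.7 143.2] [ 93 127  32  30] [ 0.4057 -0.1351  0.074 ] [ 0.404 -0.136  0.074]
65 171 [105.8 182.7] [ 91 178  31   9] [ 0.442  -0.1463  0.074 ] [ 0.4413 -0.146   0.074 ]
80 172 [131.1 143.2] [120 122  17  42] [ 0.4077 -0.1142  0.074 ] [ 0.4068 -0.1171  0.074 ]
80 613 [107.9 142.5] [ 93 127  32  30] [ 0.4048 -0.1368  0.074 ] [ 0.404 -0.136  0.074]
80 204 [ 65.4 178.3] [ 60 169  13  18] [ 0.434 -0.187  0.074] [ 0.4333 -0.1862  0.074 ]
80 192 [105.5 182.9] [ 91 178  31   9] [ 0.4421 -0.1466  0.074 ] [ 0.4413 -0.146   0.074 ]
5207.0 ((0.47907882928848267, -0.030972540378570557), (0.11902065575122833, 0.04466719925403595), 76.08160400390625)
```

The knob bar reads the same angle as at the start (−43.9° vs −42.9° in the side view), so it is tight. The blank is unchanged. The start button is at (0.404,−0.137). Now go over it with closed fingers, turned to clear the vise.

Run:
```python
from h import *
T=tool();print((T[:3,:3].T@(np.array([.4043,-.137,.095])-T[:3,3])).round(4))
```

```text
[ 0.0743 -0.1985  0.171 ]
```

nudge_tcp(
  rows=[
    {"finger_gap":0, "x":0.01, "y":0.03, "spin":0.1},
    {"finger_gap":0, "x":0.02, "y":0.06, "spin":0.2},
    {"finger_gap":0, "x":0.03, "y":0.09, "spin":0.3},
    {"finger_gap":0, "x":0.045, "y":0.12, "spin":0.4},
    {"finger_gap":0, "x":0.06, "y":0.15, "spin":0.5},
    {"finger_gap":0, "x":0.075, "y":0.18, "spin":0.6},
    {"finger_gap":0, "x":0.075, "y":0.18, "spin":0.713},
    {"finger_gap":0, "x":0.075, "y":0.18, "spin":0.713},
    {"finger_gap":0, "x":0.075, "y":0.18, "spin":0.713},
    {"finger_gap":0, "x":0.075, "y":0.18, "spin":0.713},
  ],
)

```text
t: 21.97
eef_pos: [0.4629, 0.2054, 0.2624]
ee_rot: [3.134, -0.062, 2.416]
force: [0.2, -0.6, -0.1]
width: 0.0088
gripper_force: 0.0
```

Run:
```python
from h import *
T=tool();print((T[:3,:3].T@(np.array([.4043,-.137,.095])-T[:3,3])).round(4),np.round(arm.get_state()['q'],2))
```

```text
[-0.1933 -0.2962  0.1536] [ 0.76  0.07 -0.25 -0.07 -1.25 -3.03]
```

I typed that shift with the wrong sign in y; it went to free air, clear of everything. Going back the right way.

nudge_tcp(
  rows=[
    {"finger_gap":0, "x":-0.02, "y":-0.028},
    {"finger_gap":0, "x":-0.04, "y":-0.056},
    {"finger_gap":0, "x":-0.06, "y":-0.085},
    {"finger_gap":0, "x":-0.08, "y":-0.113},
    {"finger_gap":0, "x":-0.1, "y":-0.141},
    {"finger_gap":0, "x":-0.12, "y":-0.17},
    {"finger_gap":0, "x":-0.14, "y":-0.198},
    {"finger_gap":0, "x":-0.16, "y":-0.226},
    {"finger_gap":0, "x":-0.18, "y":-0.255},
    {"finger_gap":0, "x":-0.2, "y":-0.28},
    {"finger_gap":0, "x":-0.2, "y":-0.28},
    {"finger_gap":0, "x":-0.2, "y":-0.28},
    {"finger_gap":0, "x":-0.2, "y":-0.28},
  ],
)

```text
t: 23.05
eef_pos: [0.4265, -0.1358, 0.248]
ee_rot: [3.134, -0.062, 2.416]
force: [-0.0, -0.9, -0.3]
width: 0.0003
gripper_force: 0.0
```

Run:
```python
from h import *
T=tool();print((T[:3,:3].T@(np.array([.4043,-.137,.085])-T[:3,3])).round(4),np.round(arm.get_state()['q'],2))
```

```text
[ 0.0057 -0.0169  0.1635] [ 0.09 -0.   -0.37 -0.05 -1.24 -2.37]
```

nudge_tcp(
  rows=[
    {"finger_gap":0, "x":0.005, "y":-0.012},
    {"finger_gap":0, "x":0.006, "y":-0.017, "z":0.03},
    {"finger_gap":0, "x":0.006, "y":-0.017, "z":0.06},
    {"finger_gap":0, "x":0.006, "y":-0.017, "z":0.09},
    {"finger_gap":0, "x":0.006, "y":-0.017, "z":0.12},
    {"finger_gap":0, "x":0.006, "y":-0.017, "z":0.145},
    {"finger_gap":0, "x":0.006, "y":-0.017, "z":0.16},
    {"finger_gap":0, "x":0.006, "y":-0.017, "z":0.16},
    {"finger_gap":0, "x":0.006, "y":-0.017, "z":0.16},
  ],
)

```text
t: 23.8
eef_pos: [0.4041, -0.1363, 0.0886]
ee_rot: [3.135, -0.063, 2.42]
force: [0.1, 0.5, 1.0]
width: 0.0005
gripper_force: 0.0
```

Run:
```python
from h import *
T=tool();print((T[:3,:3].T@(np.array([.4043,-.137,.085])-T[:3,3])).round(4),T[:3,2].round(3))
```

```text
[-0.0009 -0.0004  0.0036] [-0.043  0.047 -0.998]
```

nudge_tcp(
  rows=[
    {"finger_gap":0, "z":0.007},
    {"finger_gap":0, "z":0.013},
    {"finger_gap":0, "z":0.013},
  ],
)

```text
t: 24.05
eef_pos: [0.4038, -0.136, 0.0753]
ee_rot: [3.133, -0.063, 2.418]
force: [-0.5, -0.4, -0.3]
width: 0.0006
gripper_force: 0.0
```

nudge_tcp(
  rows=[
    {"finger_gap":0, "z":0.003},
    {"finger_gap":0, "z":0.005},
    {"finger_gap":0, "z":0.005},
  ],
)

```text
t: 24.3
eef_pos: [0.4041, -0.1361, 0.0707]
ee_rot: [3.133, -0.062, 2.418]
force: [-0.4, 0.6, 3.1]
width: 0.0003
gripper_force: 1.8
```

Contact on the spring (3 N); continue to the bottom.

nudge_tcp(
  rows=[
    {"finger_gap":0, "z":0.002},
    {"finger_gap":0, "z":0.003},
    {"finger_gap":0, "z":0.003},
  ],
)

```text
t: 24.55
eef_pos: [0.4042, -0.1361, 0.0684]
ee_rot: [3.133, -0.062, 2.418]
force: [-2.8, 0.1, 11.8]
width: 0.0005
gripper_force: 6.1
```

nudge_tcp(
  rows=[
    {"finger_gap":0, "z":0.001},
    {"finger_gap":0, "z":0.002},
    {"finger_gap":0, "z":0.002},
  ],
)

```text
t: 24.8
eef_pos: [0.4043, -0.1362, 0.0678]
ee_rot: [3.133, -0.061, 2.419]
force: [-8.5, 2.8, 32.1]
width: 0.0006
gripper_force: 16.2
```

nudge_tcp(
  rows=[
    {"finger_gap":0, "z":-0.005},
    {"finger_gap":0, "z":-0.02},
    {"finger_gap":0, "z":-0.05},
    {"finger_gap":0, "z":-0.09},
    {"finger_gap":0, "z":-0.12},
    {"finger_gap":0, "z":-0.12},
    {"finger_gap":0, "z":-0.12},
    {"finger_gap":0, "z":-0.12},
  ],
)

```text
t: 25.47
eef_pos: [0.408, -0.1414, 0.1849]
ee_rot: [3.133, -0.063, 2.417]
force: [-0.4, 0.2, -0.2]
width: 0.0002
gripper_force: 0.0
```

Run:
```python
from h import *
P={n:arm.camera_params(n) for n in('side','wrist')};s=arm.grab_frame('side');arm_c=arm.camera_params;arm.camera_params=lambda n:P[n]
g=cv2.cvtColor(s,cv2.COLOR_RGB2GRAY)[255:290,275:312]
N,l,st,ce=cv2.connectedComponentsWithStats((g<45).astype(np.uint8));i=1+np.argmax(st[1:,4]);ys,xs=np.where(l==i)
q=np.array([onz('side',(x+275,y+255),.138)[:2] for x,y in zip(xs,ys)]);v,U=np.linalg.eigh(np.cov(q.T));d=U[:,1];print(len(q),q.mean(0).round(4),np.degrees(np.arctan(d[1]/d[0])))
```

```text
282 [0.498  0.0678] -43.728057968163974
```

The knob is still tight and in place. Hand in.

```bash
python3 -c "
from station import arm;print(arm.job_done())"
```

```text
the job is handed in; nothing more can be done
None
```

The job is handed in at about 25.5 s: blank held end to end, knob back at its tight angle, start button pressed to its bottom stop and released, and the stop button, comb and box not touched; no verdict came back.

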